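# Find the pitch-comb leaf that fits the clay press spindle

### The job

The clay press spindle in the red vee blocks needs a new nut and nobody knows its thread pitch: take the brass pitch-comb leaves from the grey tray and mesh them one by one with its thread, gently (never force the teeth), feeling along the screw for the grooves. Leave the leaf that seats fully in the grooves standing upright in the thread near the middle of that spindle; the other two must hang upright by their plates on the tray's rails, and the other things on the table stay where they are.

Things in the scene. Friction and masses are not known exactly. Their poses are not given: they have to be found in the camera images.
- bed (a point): middle of the axis of the fixed steel spindle in the RED vee blocks (rack row nearest the robot), 60 mm above the table. y along the spindle, z up. Thread over +-70 mm: crests 50 mm diameter, grooves 5 mm deep, flanks steep (10 deg), groove mouth 0.55 pitch; pitch 8, 9.5 or 11 mm, new each start; where the crests lie along y changes too and is not told.
- rack: fixed wooden rack, 340 (x) x 270 (y) mm board with three spindles along y, rows at x = -110 (red vee blocks, the one to gauge), 0 and +110 mm (grey blocks, spares of other pitches), tops 85 mm above the table. Origin: centre of the underside
- tray: fixed grey tray, 210 (x) x 126 (y) x 26 mm high, walls 5 mm; two dividers make three compartments along x, 67 mm apart, 63 x 116 mm inside. Two wooden rails along x (y = 37 to 58 mm each side, tops 20 mm above the underside) carry the ends of a leaf's plate, its teeth hanging between them, its y along the tray's y. Origin: centre of the underside
- leaf_a: brass pitch-comb leaf, 30 (x) x 92 (y) mm, 58 tall, 0.2 kg. Origin: centre, level with the lowest tooth points; z up, y = screw axis when meshed. Teeth 0-12 mm, plate 12-20 mm, upright grip fin 20-58 mm, 12 thick (x), 40 long (y). Teeth fill +-28 mm of y. The three leaves look alike and differ in pitch: 8, 9.5, 11 mm; which has which is not told
- leaf_b: as leaf_a, of another pitch; same origin and axes. Any leaf standing on the crests of the work spindle, centred over it, has its origin about 21 mm above point bed; fully seated (right pitch only) 14.5 mm. Set down within about 1 mm of the groove along y, the right leaf slips in; otherwise it stays up on the crests. Wrong leaves always stay up
- leaf_c: as leaf_a, of another pitch; same origin and axes. The teeth stand in two rows, 8 to 14 mm either side of the centre line, so a leaf saddles the spindle and stands by itself when let go. A half turn about z makes no difference to the fit
- comb_a: the toothed lower part (teeth and plate) of leaf_a, one rigid piece with it; same origin and axes
- comb_b: the toothed lower part (teeth and plate) of leaf_b, one rigid piece with it; same origin and axes
- comb_c: the toothed lower part (teeth and plate) of leaf_c, one rigid piece with it; same origin and axes
- mug: blue mug, 82 mm wide, 95 mm tall, bystander; origin under its centre
- jar: amber jar, 70 mm wide, 85 mm tall, bystander; origin under its centre
- vase: closed terracotta vase, 100 mm wide, 120 mm tall, bystander; origin under its centre
- weight: brass disc weight, 84 mm wide, 35 mm tall, lying on the table, bystander; origin under its centre
- brush: brush lying on the table, bystander; its length is along its x axis
- modeller: clay spatula lying on the table, bystander; its length is along its x axis
- can: green can, 74 mm wide, 110 mm tall, bystander; origin under its centre
There are look-alikes about, which are no part of the job. Leave any orange look-alike of the tray alone.

How it is judged:
By the outcome, as a careful person would: the job done as asked, in the order asked, and still so for the second after the job is handed in, with the robot touching nothing.
It also fails if it takes over 72 s, if anything falls off the work surface, if the arm or the gripper's body presses on something with over 40 N, if the wrist force passes 120 N, or if a joint passes its speed limit or range.

### The arm

A 7-joint arm with a two-finger parallel gripper is mounted at the origin on the work surface. World frame = base frame: x ahead of the robot, y to its left, z up, the work surface at z = 0. Lengths are in m, angles in degrees, forces in N, time in s.
With the tool pointing down it reaches from about 0.35 to 0.9 m from the base axis. Payload 8.1 kg.
Tool frame: the origin (TCP) lies on the centre line of the jaws, within the pads' length; the fingertips stand ctrl.tcp_to_tips ahead of it and the grasp point (between the pads) lies 6 mm ahead of it (ctrl.tcp_to_tips is the distance from the TCP to the fingertips, in m); z points along the fingers, x is the direction in which the jaws open and shut, and the axes are right-handed (so a half turn about z gives the same grasp; the last joint's range is limited). The gripper opens to 85 mm and grips with 20 to 120 N. Pads are 22 mm wide; open, the fingers measure 114 mm over their backs; the gripper's body (76 mm by 85 mm) begins 54 mm behind the grasp point. The pads swing forward as they close: fully open they stand 13 mm farther back than shut.
Start: joints at [63.679, 24.895, 1.432, 90.138, -0.665, 64.973, -4.303], TCP at [0.218, -0.586, 0.256] pointing down, gripper open.
Joint ranges: [-149.89, 149.89], [-25.12, 119.58], [-72.63, 75.52], [4.76, 147.25], [-75.54, 255.54], [6.69, 114.76], [-157.13, 157.13]. Speed limits (degrees/s): [127.2, 127.2, 172.46, 172.46, 180, 180, 180].

### API

Orientations are given as [roll, pitch, yaw] about the fixed x, y, z axes, in that order (R = Rz(yaw) Ry(pitch) Rx(roll)).
In Python, from cell import ctrl, eyes gives the robot as it stands. The module is installed in compiled form; this text tells all that it offers.
- The arm moves only by the tool carry_out, never from a script. Its argument "commands" is a list of rows, each a list of 5 numbers: the finger opening in mm, from 0 to 85.4, then the shift along the tool's x, y, z as a fraction of full scale, then the turn about the tool's z as a fraction of full scale. In form: [[claw, tx, ty, tz, yaw], ...]. A call has 1 to 20 rows; each row is the pose to reach, as a shift and turn from the pose measured when the call began, along the tool's axes at that moment, turning the shorter way round; what a row does not reach only later rows make up. Full scale, the value 1, is 500 mm for a shift and 180 degrees for a turn. A row lasts 1/8 s, in which the tool goes at most 62.5 mm and 10.7 degrees, less where a joint would pass 70% of its speed; a pose out of reach is approached as far as the arm can. A call with a number of a shift or a turn outside -1 to 1 is refused whole. A call with a gripper value outside its range is refused whole. The fingers move at their own pace and stop on an object; the grip force is fixed at half the most. Time passes only in rows, so rows that repeat a pose let the fingers close. It gives the time, the measured TCP pose, the force and the opening at its end, in the units of the state.
- ctrl.read_state(): the state, without advancing time (a new reading comes with each control period).
- eyes.capture(name): name is "scene" or "side" or "wrist"; returns the picture (400x640x3 uint8, red, green, blue); there is no depth.
- eyes.camera_params(name): a dict with "fx", "fy", "cx", "cy" (pixels), "eye" and "orientation" of the camera in the world. Camera axes: x right, y down, z forward; pixel columns grow to the right and rows downward; lengths in m; the calibration is good to about 2 mm. A picture is of the moment at which its call begins: read the wrist's pose just before it. camera_params takes no time and is no camera call; for the wrist camera it gives the pose at the moment of the call.
- ctrl.hand_in(): hands the job in, once; it reports no verdict.
Trained networks look in the newest picture that a camera, given by its name, has taken for a name from the list of things; names that differ only in an ending like _2 or _b are one class to them, and where a whole thing is asked for, a point or a joint stands for the part that bears it (a point fixed in the world has none). Each returns a list of dicts, best first, with "score" (0 to 1); they miss things now and then, are a little off and sometimes report something else, mostly with a low value. They report only what shows in the picture. A call takes as long as a camera call. They do not tell look-alikes from the thing itself.
- eyes.spot_in(camera, label): "point" ([x, y, z] in m, in the coordinates of the camera as it stood for that picture, good to about 4 mm: the middle of the surface that is visible of it).
- eyes.cut_out(camera, label): "mask" (400x640 bool, what is visible of it).
The state is a dict: "time_s": time; "joints": joint angles; "qvel": joint speeds; "effort": joint torques, N m; "eef_pos": TCP position; "tcp_rot": TCP orientation; "contact_force": force on the tool from outside, world axes, zero at the start; "torque": the same for the moment, N m; "finger_gap": opening from 0.0 (shut) to 1.0 (fully open).
Only numpy, scipy, OpenCV 4.12 (cv2) and the standard library are available. Lean on these libraries where they do the work, as an engineer would, in place of code of your own. Each camera call takes 0.05 s, during which the arm holds its last target. There are 200 camera calls.

## Working session

There is one attempt and no reset: what is moved stays moved. The work goes in short steps, Python scripts to look and compute and a tool call to move; the robot and the scene stay as the last step left them, time stands still between calls to the robot, and variables do not carry over. Pictures are saved under pics/ and viewed, about 8 in all and at most 12, crops included, and the job is handed in when it is done.

Besides the shell and the picture viewer there is one more tool, called after ">>>" in YAML: its name, and indented under it one key for each argument. carry_out: Moves the arm, as the interface text tells. Shift numbers are shares of 500 mm and turn numbers shares of 180 degrees, none past 1 either way. Its arguments: {"type":"object","properties":{"commands":{"type":"array"}},"required":["commands"]}

```bash
mkdir -p pics; cat > h.py <<'E'
import numpy as np, cv2
from cell import ctrl, eyes
from scipy.spatial.transform import Rotation as R
def cam(n):
    p=eyes.camera_params(n); o=np.array(p["orientation"],float)
    M=o if o.shape==(3,3) else R.from_euler('xyz',o,degrees=True).as_matrix()
    return p,M,np.array(p["eye"])
def save(n,f,im=None,crop=None,s=1):
    im=eyes.capture(n) if im is None else im
    o=im if crop is None else im[crop[1]:crop[3],crop[0]:crop[2]]
    cv2.imwrite(f"pics/{f}.png",cv2.resize(o[:,:,::-1],None,fx=s,fy=s,interpolation=cv2.INTER_CUBIC)); return im
def world(n,pt):
    p,M,e=cam(n); return e+M@np.array(pt)
def proj(n,w):
    p,M,e=cam(n); c=M.T@(np.array(w)-e); return np.array([p["fx"]*c[0]/c[2]+p["cx"],p["fy"]*c[1]/c[2]+p["cy"]])
def onz(n,u,v,z):
    p,M,e=cam(n); d=M@np.array([(u-p["cx"])/p["fx"],(v-p["cy"])/p["fy"],1]); return e+d*(z-e[2])/d[2]
E
python3 - <<'E'
from h import *
print(ctrl.tcp_to_tips, ctrl.read_state())
for n in ("scene","side","wrist"):
    print(n,eyes.camera_params(n))
ims=[save(n,"0"+n) for n in ("scene","side")]
for n in ("scene","side"):
  for l in ("rack","tray","leaf_a","bed"):
    try: print(n,l,[(round(d["score"],2),world(n,d["point"]).round(3),proj(n,world(n,d["point"])).round()) for d in eyes.spot_in(n,l)])
    except Exception as ex: print(n,l,ex)
E
```

```text
0.025 {'time_s': 0.0, 'joints': array([63.6783454 , 24.93475471,  1.42983043, 90.1906387 , -0.66603099,
       64.97535   , -4.30150671]), 'qvel': array([-0.03488239, -0.02798908,  0.02816676, -0.01359116, -0.00908413,
        0.03095372, -0.01802739]), 'effort': array([-4.01364787e-04, -6.70476079e+01,  1.02531038e+00, -3.16213560e+01,
        1.57036039e-02,  1.24727818e-02, -5.01009333e-05]), 'eef_pos': array([ 0.21809069, -0.58518847,  0.25553377]), 'tcp_rot': array([ 1.79993371e+02,  9.21991695e-02, -6.95591790e+01]), 'contact_force': array([-0.3006992 ,  0.30243286, -0.58797147]), 'torque': array([-0.0024618 , -0.01631456,  0.00442955]), 'finger_gap': 1.0002042948136192}
scene {'fx': 453.98605832925347, 'fy': 453.98605832925347, 'cx': 320.5369084141418, 'cy': 192.57615934767634, 'eye': array([ 1.07221268, -0.49206251,  1.03120089]), 'orientation': array([-142.22675549,    0.38781192,   47.05898979])}
side {'fx': 505.3085358566017, 'fy': 505.3085358566017, 'cx': 317.3323626860451, 'cy': 196.0867529393854, 'eye': array([0.28909845, 1.13581226, 1.49757136]), 'orientation': array([
[... 527 characters left out ...]
 array([247., 265.]))]
scene leaf_a [(0.97, array([ 0.51 , -0.249,  0.032]), array([242., 255.])), (0.71, array([ 0.583, -0.243,  0.027]), array([262., 273.]))]
scene bed [(0.66, array([0.676, 0.142, 0.014]), array([394., 211.]))]
side rack [(0.72, array([0.617, 0.223, 0.019]), array([279., 244.]))]
side tray [(0.91, array([0.271, 0.263, 0.018]), array([376., 275.])), (0.78, array([ 0.517, -0.234,  0.02 ]), array([335., 156.])), (0.68, array([ 0.571, -0.219,  0.031]), array([321., 154.]))]
side leaf_a [(0.71, array([ 0.573, -0.22 ,  0.028]), array([320., 154.])), (0.51, array([ 0.45 , -0.242,  0.028]), array([352., 156.]))]
side bed [(0.58, array([0.614, 0.229, 0.019]), array([280., 246.]))]
```

View pics/0scene.png

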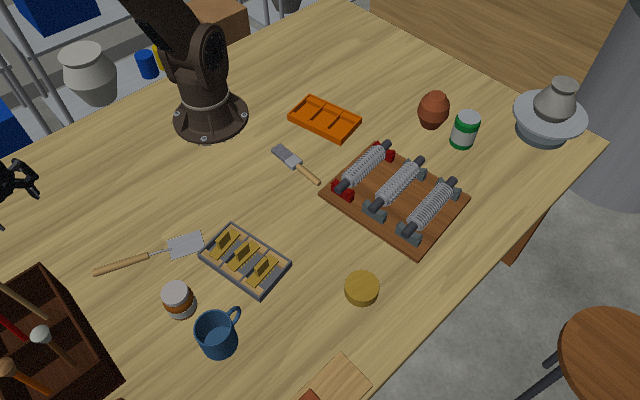

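View pics/0side.png

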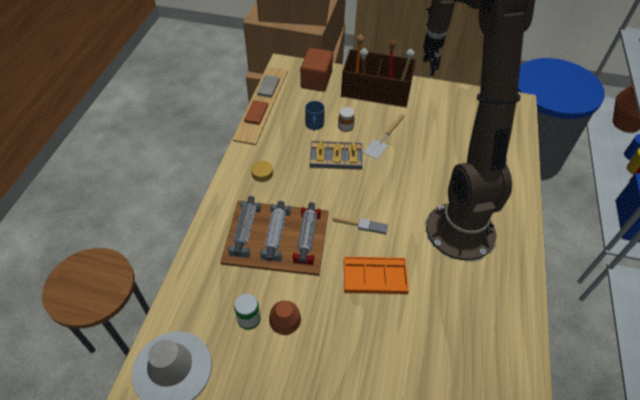

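The grey tray with three brass leaves is at scene (245,260). The orange look-alike at (325,118) is to be left alone. The rack is at (395,200), and its red-block row, from (343,190) to (385,150), is nearest the robot.

```bash
python3 - <<'E'
from h import *
C={"scene":[(319,193),(378,141),(470,197),(419,258)],"side":[(329,208),(323,271),(223,265),(235,203)]}
for n in C:
    P=np.array([onz(n,u,v,.018)[:2] for u,v in C[n]]); print(n,P.round(3).tolist(),P.mean(0).round(3))
    d=[P[(i+1)%4]-P[i] for i in range(4)]; print([(np.linalg.norm(x).round(3),np.degrees(np.arctan2(x[1],x[0])).round(1)) for x in d])
for n in ("scene","side"):
    eyes.capture(n)
    for l in ("tray","leaf_a","rack"):
        for d in eyes.cut_out(n,l):
            m=d["mask"]; ys,xs=np.nonzero(m)
            z=.02 if l!="leaf_a" else .03
            pts=np.array([onz(n,u,v,z)[:2] for u,v in zip(xs,ys)],np.float32)
            r=cv2.minAreaRect(pts); print(n,l,round(d["score"],2),m.sum(),np.round(r[0],3),np.round(r[1],3),round(r[2],1))
E
```

```text
scene [[0.491, 0.034], [0.467, 0.305], [0.79, 0.331], [0.817, 0.077]] [0.641 0.187]
[(np.float64(0.272), np.float64(95.1)), (np.float64(0.325), np.float64(4.7)), (np.float64(0.256), np.float64(-83.9)), (np.float64(0.329), np.float64(-172.5))]
side [[0.483, 0.026], [0.446, 0.29], [0.778, 0.347], [0.826, 0.087]] [0.633 0.187]
[(np.float64(0.266), np.float64(98.1)), (np.float64(0.337), np.float64(9.8)), (np.float64(0.265), np.float64(-79.7)), (np.float64(0.348), np.float64(-169.9))]
scene tray 0.98 2434 [ 0.516 -0.249] [0.22  0.136] 11.7Traceback (most recent call last):
  File "<stdin>", line 12, in <module>
  File "h.py", line 17, in onz
    p,M,e=cam(n); d=M@np.array([(u-p["cx"])/p["fx"],(v-p["cy"])/p["fy"],1]); return e+d*(z-e[2])/d[2]
          ~~~^^^
  File "h.py", line 5, in cam
    p=eyes.camera_params(n); o=np.array(p["orientation"],float)
ValueError: time passes only in moves, steps and waits
```

>>> carry_out:
  commands:
    - [40,-0.422,-0.793,-0.05,-0.452]
    - [40,-0.422,-0.793,-0.05,-0.452]
    - [40,-0.422,-0.793,-0.05,-0.452]
    - [40,-0.422,-0.793,-0.05,-0.452]
    - [40,-0.422,-0.793,-0.05,-0.452]
    - [40,-0.422,-0.793,-0.05,-0.452]
    - [40,-0.422,-0.793,-0.05,-0.452]
    - [40,-0.422,-0.793,-0.05,-0.452]
    - [40,-0.422,-0.793,-0.05,-0.452]
    - [40,-0.422,-0.793,-0.05,-0.452]

```text
time_s: 1.85
eef_pos: [0.5152, -0.2509, 0.2811]
tcp_rot: [180.0, 0.0, 11.5]
contact_force: [-0.1, 0.1, -0.9]
finger_gap: 0.472
```

```bash
cat > h2.py <<'E'
from h import *
import h
_c={}
def cam2(n,_o=h.cam):
    if n not in _c: _c[n]=_o(n)
    return _c[n]
h.cam=cam2
E
python3 - <<'E'
from h2 import *
s=ctrl.read_state(); print(s["time_s"],s["eef_pos"],s["tcp_rot"])
h.cam("wrist"); im=save("wrist","1w"); np.save("w1.npy",im)
print(h.cam("wrist"))
for l in ("tray","leaf_a"):
    for d in eyes.cut_out("wrist",l):
        ys,xs=np.nonzero(d["mask"])
        pts=np.array([onz("wrist",u,v,.026 if l=="tray" else .05)[:2] for u,v in zip(xs,ys)],np.float32)
        r=cv2.minAreaRect(pts); print(l,round(d["score"],2),len(xs),(xs.mean().round(),ys.mean().round()),np.round(r[0],3),np.round(r[1],3),round(r[2],1))
for d in eyes.spot_in("wrist","leaf_a"): print(round(d["score"],2),world("wrist",d["point"]).round(3))
E
```

```text
1.85 [ 0.51523708 -0.25088175  0.28114406] [1.79971339e+02 4.74963532e-02 1.15433052e+01]
({'fx': 282.5465300735031, 'fy': 282.5465300735031, 'cx': 323.6231693740084, 'cy': 202.34839872734324, 'eye': array([ 0.49874424, -0.16917699,  0.3993911 ]), 'orientation': array([1.61265363e+02, 8.34473432e-02, 1.14864755e+01])}, array([[ 0.9799707 ,  0.18904404,  0.06260817],
       [ 0.19913641, -0.92795604, -0.31502743],
       [-0.00145643,  0.32118521, -0.94701528]]), array([ 0.49874424, -0.16917699,  0.3993911 ]))
tray 0.72 10039 (np.float64(323.0), np.float64(164.0)) [ 0.512 -0.245] [0.212 0.127] 11.5
leaf_a 0.82 1542 (np.float64(319.0), np.float64(165.0)) [ 0.507 -0.24 ] [0.028 0.087] 7.5
leaf_a 0.74 1659 (np.float64(272.0), np.float64(167.0)) [ 0.45  -0.254] [0.032 0.088] 15.1
leaf_a 0.6 1485 (np.float64(369.0), np.float64(168.0)) [ 0.569 -0.232] [0.029 0.088] 10.2
0.86 [ 0.508 -0.24   0.029]
0.7 [ 0.446 -0.251  0.031]
0.56 [ 0.572 -0.227  0.025]
```

View pics/1w.png

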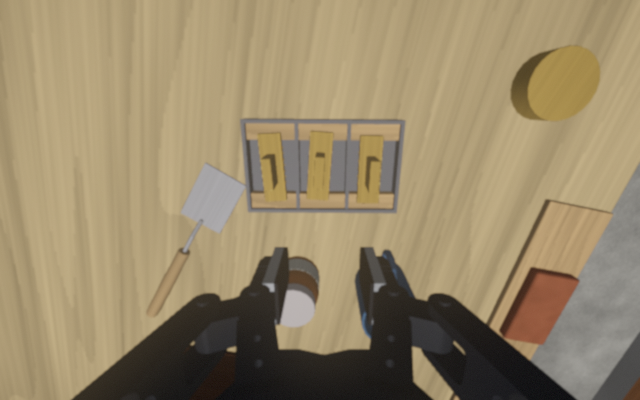

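>>> carry_out:
  commands:
    - [80,0.192,-0.824,0.162,0.02]
    - [80,0.192,-0.824,0.162,0.02]
    - [80,0.192,-0.824,0.162,0.02]
    - [80,0.192,-0.824,0.162,0.02]
    - [80,0.192,-0.824,0.162,0.02]
    - [80,0.192,-0.824,0.162,0.02]
    - [80,0.192,-0.824,0.162,0.02]
    - [80,0.192,-0.824,0.162,0.02]
    - [80,0.192,-0.824,0.162,0.02]

```text
time_s: 3.18
eef_pos: [0.5265, 0.1714, 0.2]
tcp_rot: [179.9, 0.0, 8.0]
contact_force: [-0.7, -1.3, 0.4]
finger_gap: 0.936
```

```bash
python3 - <<'E'
from h2 import *
s=ctrl.read_state(); print(s["time_s"],s["eef_pos"],s["tcp_rot"])
print(h.cam("wrist")[2]); im=save("wrist","2w"); np.save("w2.npy",im)
np.savez("cam2.npz",M=h.cam("wrist")[1],e=h.cam("wrist")[2])
E
```

```text
3.175 [0.52649689 0.17140998 0.20001457] [1.79932240e+02 3.52566963e-02 7.98960904e+00]
[0.51503577 0.25404444 0.3181971 ]
```

View pics/2w.png

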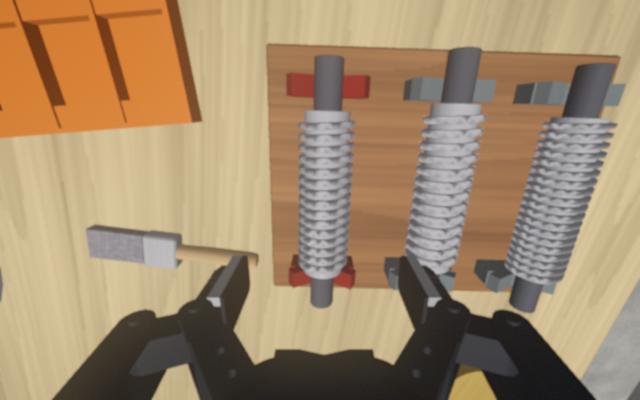

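```bash
python3 - <<'E'
from h2 import *
im=np.load("w2.npy"); hsv=cv2.cvtColor(im,cv2.COLOR_RGB2HSV)
g=hsv[:,:,1].astype(int)
ends=[]
for v in range(115,275,8):
    row=(hsv[v,285:365,1]<45)&(hsv[v,285:365,2]>40)
    x=np.nonzero(row)[0]+285
    ends.append((v,x.min(),x.max()))
print(ends)
a=np.array(ends,float); mid=(a[:,1]+a[:,2])/2
W=np.array([onz("wrist",m,v,.06)[:2] for v,m in zip(a[:,0],mid)])
c=np.polyfit(W[:,1],W[:,0],1); print("dir yaw",np.degrees(np.arctan(-c[0])),"resid",np.std(W[:,0]-np.polyval(c,W[:,1])))
# rectified top view, z=.085, along axis
yaw=np.arctan(-c[0]); d=np.array([-np.sin(yaw),np.cos(yaw)]); n=np.array([np.cos(yaw),np.sin(yaw)])
y0=.17; p0=np.array([np.polyval(c,y0),y0]); print("axis point",p0)
# corners in mm rect: s in [-90,90], t in [-30,30]
src=[];dst=[]
for s in(-.09,.09):
    for t in(-.03,.03):
        q=p0+d*s+n*t; src.append(proj("wrist",[*q,.085])); dst.append(((s+.09)*4000,(t+.03)*4000))
H=cv2.getPerspectiveTransform(np.float32(src),np.float32(dst))
r=cv2.warpPerspective(im,H,(720,240),flags=cv2.INTER_CUBIC)
cv2.imwrite("pics/3r.png",r[:,:,::-1])
pr=cv2.cvtColor(r,cv2.COLOR_RGB2GRAY)[90:150].mean(0)
np.save("pr.npy",pr)
x=(np.arange(720)+.5)/4-90
k=(x>-55)&(x<50); y=pr[k]-np.poly1d(np.polyfit(x[k],pr[k],3))(x[k])
for P in np.arange(7,12.6,.25): print(P,round(abs((y*np.exp(-2j*np.pi*x[k]/P)).mean()),2),end="; ")
E
```

```text
[(115, np.int64(305), np.int64(349)), (123, np.int64(301), np.int64(354)), (131, np.int64(305), np.int64(349)), (139, np.int64(300), np.int64(348)), (147, np.int64(299), np.int64(353)), (155, np.int64(301), np.int64(352)), (163, np.int64(302), np.int64(350)), (171, np.int64(300), np.int64(349)), (179, np.int64(299), np.int64(350)), (187, np.int64(300), np.int64(350)), (195, np.int64(300), np.int64(349)), (203, np.int64(300), np.int64(348)), (211, np.int64(299), np.int64(348)), (219, np.int64(299), np.int64(348)), (227, np.int64(299), np.int64(347)), (235, np.int64(299), np.int64(347)), (243, np.int64(300), np.int64(346)), (251, np.int64(300), np.int64(346)), (259, np.int64(299), np.int64(346)), (267, np.int64(301), np.int64(342))]
dir yaw 6.091863534051124 resid 0.000591773508339564
axis point [0.52714888 0.17      ]
7.0 0.6; 7.25 0.78; 7.5 1.0; 7.75 1.51; 8.0 0.82; 8.25 2.41; 8.5 1.5; 8.75 2.6; 9.0 7.39; 9.25 10.54; 9.5 10.75; 9.75 8.37; 10.0 4.79; 10.25 1.65; 10.5 1.57; 10.75 2.29; 11.0 2.03; 11.25 1.15; 11.5 0.16; 11.75 0.62; 12.0 1.0; 12.25 0.98; 12.5 0.67;
```

View pics/3r.png

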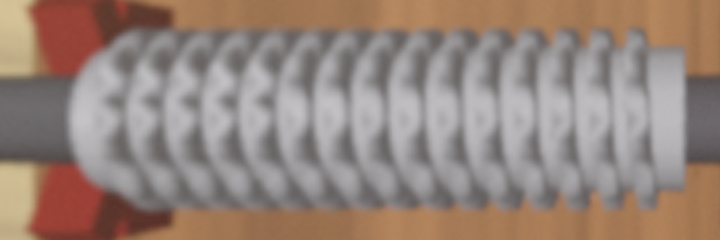

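```bash
python3 - <<'E'
from h2 import *
for z in (.015,.02,.025):
    P=np.array([onz("wrist",u,v,z)[:2] for u,v in [(276,287),(267.5,45),(618,57)]])
    e=P[1]-P[0]; f=P[2]-P[1]
    print(z,P.round(4).tolist(),np.linalg.norm(e).round(4),np.degrees(np.arctan2(-e[0],e[1])).round(2),np.linalg.norm(f).round(4),np.degrees(np.arctan2(f[1],f[0])).round(2))
im=np.load("w2.npy"); g=cv2.cvtColor(im,cv2.COLOR_RGB2GRAY).astype(int)
# shaft silhouettes: subpixel edges by gradient
for v in (66,80,100,106,290,296): print(v,[ (u,g[v,u]) for u in range(306,350,2)] if v in(66,296) else '')
# phase at pitch 9.5 in local windows
pr=np.load("pr.npy"); x=(np.arange(720)+.5)/4-90
for a,b in((-55,50),(-30,30),(0,60),(-60,0)):
    k=(x>a)&(x<b); y=pr[k]-np.poly1d(np.polyfit(x[k],pr[k],2))(x[k])
    for P in (9.3,9.5): 
        q=(y*np.exp(-2j*np.pi*x[k]/P)).mean(); print(a,b,P,abs(q).round(2),(-np.angle(q)*P/2/np.pi*-1).round(2))
E
```

```text
0.015 [[0.485, 0.031], [0.4545, 0.3007], [0.7901, 0.3365]] 0.2715 6.45 0.3375 6.09
0.02 [[0.4855, 0.0346], [0.4555, 0.2999], [0.7855, 0.3352]] 0.267 6.45 0.3319 6.09
0.025 [[0.486, 0.0383], [0.4565, 0.2991], [0.781, 0.3338]] 0.2625 6.45 0.3263 6.09
66 [(306, np.int64(130)), (308, np.int64(130)), (310, np.int64(131)), (312, np.int64(129)), (314, np.int64(102)), (316, np.int64(87)), (318, np.int64(94)), (320, np.int64(96)), (322, np.int64(102)), (324, np.int64(104)), (326, np.int64(106)), (328, np.int64(105)), (330, np.int64(106)), (332, np.int64(106)), (334, np.int64(103)), (336, np.int64(99)), (338, np.int64(96)), (340, np.int64(90)), (342, np.int64(84)), (344, np.int64(116)), (346, np.int64(128)), (348, np.int64(128))]
80 
100 
106 
290 
296 [(306, np.int64(177)), (308, np.int64(182)), (310, np.int64(140)), (312, np.int64(98)), (314, np.int64(102)), (316, np.int64(107)), (318, np.int64(109)), (320, np.int64(108)), (322, np.int64(107)), (324, np.int64(103)), (326, np.int64(99)), (328, np.int64(96)), (330, np.int64(85)), (332, np.int64(127)), (334, np.int64(186)), (336, np.int64(189)), (338, np.int64(186)), (340, np.int64(185)), (342, np.int64(186)), (344, np.int64(186)), (346, np.int64(181)), (348, np.int64(173))]
-55 50 9.3 10.83 -1.11
-55 50 9.5 10.76 -1.27
-30 30 9.3 10.83 -1.18
-30 30 9.5 10.84 -1.22
0 60 9.3 9.23 -1.4
0 60 9.5 9.09 -0.84
-60 0 9.3 12.28 -0.85
-60 0 9.5 12.39 -1.53
```

>>> carry_out:
  commands:
    - [40,-0.0204,0.82,0.14,-0.014]
    - [40,-0.0204,0.82,0.14,-0.014]
    - [40,-0.0204,0.82,0.14,-0.014]
    - [40,-0.0204,0.82,0.14,-0.014]
    - [40,-0.0204,0.82,0.14,-0.014]
    - [40,-0.0204,0.82,0.14,-0.014]
    - [40,-0.0204,0.82,0.14,-0.014]
    - [40,-0.0204,0.82,0.14,-0.014]
    - [40,-0.0204,0.82,0.2,-0.014]
    - [40,-0.0204,0.82,0.26,-0.014]
    - [40,-0.0204,0.82,0.28,-0.014]
    - [40,-0.0204,0.82,0.28,-0.014]
    - [0,-0.0204,0.82,0.28,-0.014]
    - [0,-0.0204,0.82,0.28,-0.014]
    - [0,-0.0204,0.82,0.28,-0.014]
    - [0,-0.0204,0.82,0.28,-0.014]

```text
time_s: 5.22
eef_pos: [0.5739, -0.2372, 0.0621]
tcp_rot: [179.9, -0.1, 10.4]
contact_force: [-1.6, 0.5, 6.8]
finger_gap: 0.126
```

>>> carry_out:
  commands:
    - [0,0,0,-0.1,0]
    - [0,0,0,-0.2,0]
    - [0,0.0554,-0.824,-0.296,0.0233]
    - [0,0.0554,-0.824,-0.296,0.0233]
    - [0,0.0554,-0.824,-0.296,0.0233]
    - [0,0.0554,-0.824,-0.296,0.0233]
    - [0,0.0554,-0.824,-0.296,0.0233]
    - [0,0.0554,-0.824,-0.296,0.0233]
    - [0,0.0554,-0.824,-0.296,0.0233]
    - [0,0.0554,-0.824,-0.25,0.0233]
    - [0,0.0554,-0.824,-0.2,0.0233]
    - [0,0.0554,-0.824,-0.186,0.0233]
    - [0,0.0554,-0.824,-0.186,0.0233]

```text
time_s: 6.85
eef_pos: [0.5263, 0.173, 0.1542]
tcp_rot: [179.9, -0.1, 6.2]
contact_force: [0.2, 0.1, -1.3]
finger_gap: 0.13
```

```bash
python3 - <<'E'
from h2 import *
s=ctrl.read_state(); print(s["time_s"],s["eef_pos"],s["tcp_rot"],s["contact_force"])
im=save("wrist","4w",crop=(180,60,460,340),s=2.1); np.save("w4.npy",im)
np.savez("cam4.npz",M=h.cam("wrist")[1],e=h.cam("wrist")[2])
E
```

```text
6.85 [0.52634108 0.17302753 0.15420895] [ 1.79854102e+02 -6.43625858e-02  6.22216826e+00] [ 0.20965696  0.10598926 -1.27229813]
```

View pics/4w.png

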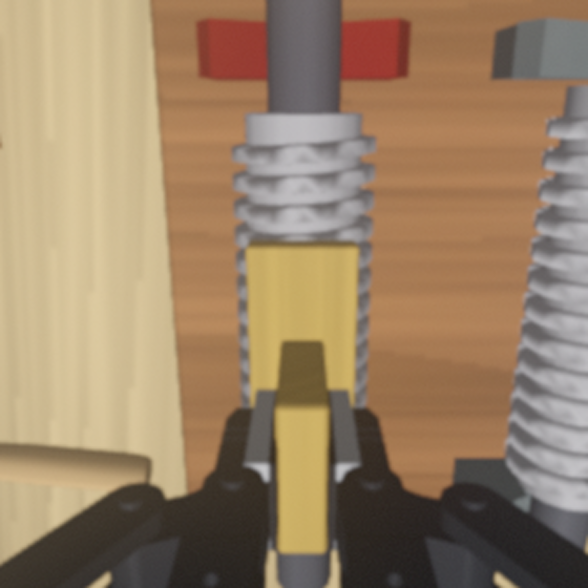

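>>> carry_out:
  commands:
    - [0,0,0,0.02,0]
    - [0,0,0,0.03,0]
    - [0,0,0,0.034,0]
    - [0,0,0,0.036,0]

```text
time_s: 7.4
eef_pos: [0.5267, 0.1732, 0.1366]
tcp_rot: [179.9, -0.1, 6.2]
contact_force: [0.0, -0.1, -1.4]
finger_gap: 0.134
```

```bash
python3 - <<'E'
from h2 import *
d=np.load("cam4.npz"); _c={}
h.cam=lambda n:(K,d["M"],d["e"])
K=dict(fx=282.5465,fy=282.5465,cx=323.6232,cy=202.3484)
for z in (.116,.12,.124):
    q=onz("wrist",323.8,60+243/2.1,z); print(z,q.round(4), np.dot(q[:2]-[.52634,.17303],[-np.sin(np.radians(6.2)),np.cos(np.radians(6.2))]).round(4)-.046)
# left/right widths
a=onz("wrist",180+246/2.1,176,.12);b=onz("wrist",180+358/2.1,176,.12);print(np.linalg.norm(a-b))
E
```

```text
0.116 [0.5218 0.219  0.116 ] 0.0001999999999999988
0.12 [0.5217 0.22   0.12  ] 0.0011999999999999997
0.124 [0.5216 0.2209 0.124 ] 0.0020999999999999977
0.029544949084858652
```

>>> carry_out:
  commands:
    - [0,0,0,0.0015,0]
    - [0,0,0,0.003,0]
    - [0,0,0,0.003,0]

```text
time_s: 7.78
eef_pos: [0.5267, 0.1732, 0.1352]
tcp_rot: [179.9, -0.1, 6.2]
contact_force: [0.7, -0.1, -1.2]
finger_gap: 0.131
```

>>> carry_out:
  commands:
    - [0,0,0,0.0015,0]
    - [0,0,0,0.003,0]
    - [0,0,0,0.003,0]

```text
time_s: 8.15
eef_pos: [0.527, 0.1734, 0.1346]
tcp_rot: [179.9, -0.2, 6.2]
contact_force: [-2.2, -1.4, 8.5]
finger_gap: 0.128
```

>>> carry_out:
  commands:
    - [0,0,0,-0.006,0]
    - [0,0,-0.008,-0.004,0]
    - [0,0,-0.009,0,0]
    - [0,0,-0.009,0.002,0]
    - [0,0,-0.008,0.002,0]
    - [0,0,-0.007,0.002,0]
    - [0,0,-0.006,0.002,0]
    - [0,0,-0.005,0.002,0]
    - [0,0,-0.005,0.002,0]

```text
time_s: 9.28
eef_pos: [0.5266, 0.1781, 0.1345]
tcp_rot: [-180.0, -0.2, 6.3]
contact_force: [-3.4, 4.2, 9.4]
finger_gap: 0.131
```

>>> carry_out:
  commands:
    - [0,0,0,-0.004,0]
    - [0,0,0.003,-0.004,0]
    - [0,0,0.003,0,0]
    - [0,0,0.003,0.002,0]
    - [0,0,0.003,0.002,0]

```text
time_s: 9.9
eef_pos: [0.5271, 0.1762, 0.1345]
tcp_rot: [180.0, -0.3, 6.3]
contact_force: [-3.4, -1.9, 13.4]
finger_gap: 0.133
```

>>> carry_out:
  commands:
    - [0,0,0,-0.004,0]
    - [0,0,0.003,-0.004,0]
    - [0,0,0.003,0,0]
    - [0,0,0.003,0.002,0]
    - [0,0,0.003,0.002,0]

```text
time_s: 10.52
eef_pos: [0.5276, 0.1745, 0.1348]
tcp_rot: [179.9, -0.3, 6.2]
contact_force: [-4.3, -3.2, 17.1]
finger_gap: 0.135
```

>>> carry_out:
  commands:
    - [0,-0.001,0,-0.004,0]
    - [0,-0.002,0.004,-0.004,0]
    - [0,-0.002,0.004,-0.001,0]
    - [0,-0.002,0.004,0.001,0]
    - [0,-0.002,0.004,0.001,0]

```text
time_s: 11.15
eef_pos: [0.5269, 0.1722, 0.1346]
tcp_rot: [179.9, -0.3, 6.2]
contact_force: [-3.0, -1.4, 6.9]
finger_gap: 0.128
```

>>> carry_out:
  commands:
    - [0,0,0,-0.004,0]
    - [0,0,0.003,-0.004,0]
    - [0,0,0.003,-0.001,0]
    - [0,0,0.003,0.0015,0]
    - [0,0,0.003,0.0015,0]

```text
time_s: 11.78
eef_pos: [0.5272, 0.1706, 0.1346]
tcp_rot: [179.9, -0.4, 6.2]
contact_force: [-2.7, -2.4, 8.8]
finger_gap: 0.131
```

>>> carry_out:
  commands:
    - [0,0,0,-0.004,0]
    - [0,0,0.003,-0.004,0]
    - [0,0,0.003,-0.001,0]
    - [0,0,0.003,0.0015,0]
    - [0,0,0.003,0.0015,0]

```text
time_s: 12.4
eef_pos: [0.5276, 0.169, 0.1346]
tcp_rot: [179.8, -0.4, 6.2]
contact_force: [-1.6, -1.9, 10.3]
finger_gap: 0.13
```

>>> carry_out:
  commands:
    - [0,0,0,-0.08,0]
    - [0,0.0042,0.8176,-0.13,-0.0233]
    - [0,0.0042,0.8176,-0.13,-0.0233]
    - [0,0.0042,0.8176,-0.13,-0.0233]
    - [0,0.0042,0.8176,-0.13,-0.0233]
    - [0,0.0042,0.8176,-0.13,-0.0233]
    - [0,0.0042,0.8176,-0.13,-0.0233]
    - [0,0.0042,0.8176,-0.13,-0.0233]
    - [0,0.0042,0.8176,-0.1,-0.0233]
    - [0,0.0042,0.8176,0,-0.0233]
    - [0,0.0042,0.8176,0.1,-0.0233]
    - [0,0.0042,0.8176,0.135,-0.0233]
    - [0,0.0042,0.8176,0.141,-0.0233]
    - [0,0.0042,0.8176,0.141,-0.0233]

```text
time_s: 14.15
eef_pos: [0.5757, -0.2371, 0.0668]
tcp_rot: [179.8, -0.5, 10.4]
contact_force: [0.7, 0.1, -2.5]
finger_gap: 0.13
```

>>> carry_out:
  commands:
    - [0,-0.0036,0,0.007,0]
    - [0,-0.0036,0,0.009,0]
    - [40,-0.0036,0,0.009,0]
    - [40,-0.0036,0,0.009,0]
    - [40,-0.0036,0,0.009,0]
    - [40,-0.0036,0,-0.05,0]
    - [40,-0.0036,0,-0.12,0]
    - [40,-0.1368,-0.01,-0.12,0.005]
    - [40,-0.1368,-0.01,-0.12,0.005]
    - [40,-0.1368,-0.01,-0.12,0.005]

```text
time_s: 15.4
eef_pos: [0.5069, -0.2448, 0.1264]
tcp_rot: [179.7, -0.5, 9.5]
contact_force: [0.5, -0.2, -0.0]
finger_gap: 0.471
```

```bash
python3 - <<'E'
from h2 import *
s=ctrl.read_state(); print(s["time_s"],s["eef_pos"],s["tcp_rot"],s["contact_force"])
h.cam("wrist"); im=save("wrist","5w",crop=(120,40,520,340),s=1.5)
for l in ("tray","leaf_a"):
    for d in eyes.cut_out("wrist",l):
        ys,xs=np.nonzero(d["mask"])
        pts=np.array([onz("wrist",u,v,.026 if l=="tray" else .028)[:2] for u,v in zip(xs,ys)],np.float32)
        r=cv2.minAreaRect(pts); print(l,round(d["score"],2),len(xs),(xs.mean().round(),ys.mean().round()),np.round(r[0],3),np.round(r[1],3),round(r[2],1))
E
```

```text
15.4 [ 0.50685705 -0.24484551  0.12644387] [179.73566209  -0.54252741   9.49153188] [ 0.54733875 -0.23735271 -0.04278001]
tray 0.68 22650 (np.float64(330.0), np.float64(197.0)) [ 0.511 -0.246] [0.211 0.129] 11.1
tray 0.43 4570 (np.float64(406.0), np.float64(213.0)) [ 0.576 -0.237] [0.04  0.096] 13.3
leaf_a 0.98 4410 (np.float64(245.0), np.float64(214.0)) [ 0.445 -0.259] [0.04  0.094] 14.0
leaf_a 0.84 3868 (np.float64(324.0), np.float64(209.0)) [ 0.508 -0.245] [0.031 0.094] 7.0
leaf_a 0.78 4397 (np.float64(406.0), np.float64(213.0)) [ 0.575 -0.236] [0.039 0.093] 11.6
```

View pics/5w.png

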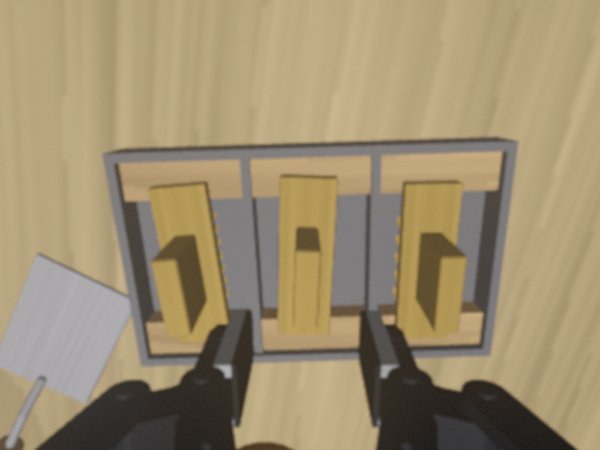

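>>> carry_out:
  commands:
    - [40,0,0,0.08,0.011]
    - [40,0,0,0.125,0.011]
    - [40,0,0,0.133,0.011]
    - [40,0,0,0.133,0.011]
    - [0,0,0,0.133,0.011]
    - [0,0,0,0.133,0.011]
    - [0,0,0,0.133,0.011]
    - [0,0,0,0.05,0.011]
    - [0,0,0,-0.08,0.011]
    - [0,0.178,-0.8274,-0.147,0.0183]
    - [0,0.178,-0.8274,-0.147,0.0183]
    - [0,0.178,-0.8274,-0.147,0.0183]
    - [0,0.178,-0.8274,-0.147,0.0183]
    - [0,0.178,-0.8274,-0.147,0.0183]
    - [0,0.178,-0.8274,-0.147,0.0183]
    - [0,0.178,-0.8274,-0.147,0.0183]
    - [0,0.178,-0.8274,-0.147,0.0183]
    - [0,0.178,-0.8274,-0.1,0.0183]
    - [0,0.178,-0.8274,-0.04,0.0183]
    - [0,0.178,-0.8274,-0.03,0.0183]

```text
time_s: 18.05
eef_pos: [0.526, 0.1767, 0.1389]
tcp_rot: [179.7, -0.4, 6.2]
contact_force: [0.2, -0.9, -2.5]
finger_gap: 0.129
```

>>> carry_out:
  commands:
    - [0,0,-0.002,0.005,0]
    - [0,0,-0.002,0.009,0]
    - [0,0,-0.002,0.011,0]
    - [0,0,-0.002,0.011,0]

```text
time_s: 18.55
eef_pos: [0.5261, 0.1778, 0.1338]
tcp_rot: [179.7, -0.4, 6.2]
contact_force: [0.2, 1.5, -1.9]
finger_gap: 0.131
```

>>> carry_out:
  commands:
    - [0,0,0,0.002,0]
    - [0,0,0,0.003,0]
    - [0,0,0,0.003,0]

```text
time_s: 18.92
eef_pos: [0.5263, 0.1779, 0.1334]
tcp_rot: [179.7, -0.5, 6.2]
contact_force: [-2.2, -2.0, 10.6]
finger_gap: 0.133
```

>>> carry_out:
  commands:
    - [0,-0.001,0,-0.004,0]
    - [0,-0.001,0.003,-0.004,0]
    - [0,-0.001,0.003,-0.001,0]
    - [0,-0.001,0.003,0.0015,0]
    - [0,-0.001,0.003,0.0015,0]

```text
time_s: 19.55
eef_pos: [0.5262, 0.1763, 0.1333]
tcp_rot: [179.7, -0.5, 6.2]
contact_force: [-2.4, -2.3, 8.1]
finger_gap: 0.133
```

>>> carry_out:
  commands:
    - [0,0,0,-0.004,0]
    - [0,0,0.003,-0.004,0]
    - [0,0,0.003,-0.001,0]
    - [0,0,0.003,0.0015,0]
    - [0,0,0.003,0.0015,0]

```text
time_s: 20.18
eef_pos: [0.5262, 0.1747, 0.1323]
tcp_rot: [179.7, -0.5, 6.2]
contact_force: [0.6, -0.3, -1.4]
finger_gap: 0.131
```

It went below contact height with no force, so a groove is likely. I'll feel deeper.

>>> carry_out:
  commands:
    - [0,0,0,0.002,0]
    - [0,0,0,0.004,0]
    - [0,0,0,0.005,0]
    - [0,0,0,0.005,0]

```text
time_s: 20.68
eef_pos: [0.5263, 0.1745, 0.1297]
tcp_rot: [179.6, -0.5, 6.2]
contact_force: [0.9, -1.3, -2.9]
finger_gap: 0.131
```

>>> carry_out:
  commands:
    - [0,0,0,0.002,0]
    - [0,0,0,0.004,0]
    - [0,0,0,0.006,0]
    - [0,0,0,0.006,0]

```text
time_s: 21.18
eef_pos: [0.5265, 0.1742, 0.1275]
tcp_rot: [179.6, -0.5, 6.2]
contact_force: [-1.6, -4.6, 8.3]
finger_gap: 0.129
```

It sits 6 mm below crest height, so this leaf is seated. I'll release it and back off.

>>> carry_out:
  commands:
    - [40,0,0,0,0]
    - [40,0,0,0,0]
    - [40,0,0,0,0]
    - [40,0,0,-0.06,0]
    - [40,0,0,-0.14,0]
    - [40,0,0,-0.22,0]
    - [40,0,0,-0.22,0]

```text
time_s: 22.05
eef_pos: [0.5269, 0.176, 0.2405]
tcp_rot: [179.7, -0.9, 6.2]
contact_force: [0.1, 0.7, -2.2]
finger_gap: 0.469
```

```bash
python3 - <<'E'
from h2 import *
s=ctrl.read_state(); print(s["time_s"],s["eef_pos"],s["contact_force"])
h.cam("wrist"); a=save("wrist","6w")[60:340,180:460]; b=save("scene","6s")[110:310,190:490]
A=cv2.resize(a,(400,400),interpolation=cv2.INTER_CUBIC);B=cv2.resize(b,(400,267),interpolation=cv2.INTER_CUBIC)
o=np.zeros((400,800,3),np.uint8);o[:,:400]=A;o[:267,400:]=B
cv2.imwrite("pics/6.png",o[:,:,::-1])
for l in ("leaf_a",):
  for n in ("wrist","scene"):
    for d in eyes.cut_out(n,l):
        ys,xs=np.nonzero(d["mask"])
        pts=np.array([onz(n,u,v,.0945)[:2] for u,v in zip(xs,ys)],np.float32)
        r=cv2.minAreaRect(pts); print(n,round(d["score"],2),len(xs),(xs.mean().round(),ys.mean().round()),np.round(r[0],4),np.round(r[1],4),round(r[2],1))
E
```

```text
22.05 [0.52688165 0.17603003 0.24054167] [ 0.1489264   0.7084631  -2.18368771]
wrist 0.82 2747 (np.float64(321.0), np.float64(194.0)) [0.5263 0.1741] [0.03   0.0926] 6.2
scene 0.97 458 (np.float64(262.0), np.float64(270.0)) [ 0.6078 -0.2566] [0.0396 0.0828] 8.3
scene 0.95 378 (np.float64(364.0), np.float64(157.0)) [0.5279 0.1695] [0.0437 0.1019] 8.7
scene 0.88 486 (np.float64(224.0), np.float64(243.0)) [ 0.4873 -0.2781] [0.0454 0.0873] 13.4
scene 0.42 1097 (np.float64(178.0), np.float64(300.0)) [ 0.5378 -0.4344] [0.0658 0.105 ] 84.9
```

View pics/6.png

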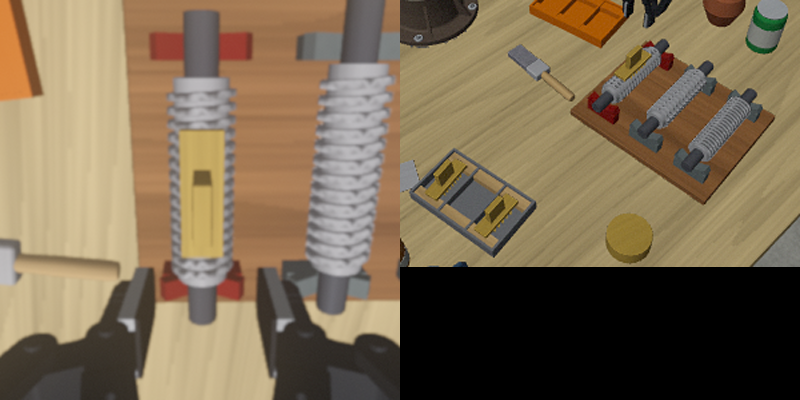

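```bash
python3 -c "
from cell import ctrl
print(ctrl.hand_in(), ctrl.read_state()['time_s'])"
```

```text
the job is handed in; nothing more can be done
the job is handed in; nothing more can be done
```

The middle leaf from the grey tray fits. I left it standing upright in the red-block spindle's thread near the middle, and handed the job in at about 22 s.

- **Spindle pitch:** the wrist camera showed a pitch of about 9.5 mm.
- **First leaf (right compartment):** I set it down gently, about 9–17 N, at seven places over about 9.1 mm of the 9.5 mm pitch. It stayed on the crests every time, so I hung it back on its rails.
- **Second leaf (middle compartment):** it stayed up twice, then dropped freely into the grooves at the third place. It came to rest 6 mm below crest height, where 6.5 mm is the full seat, and I released it there.
- **Third leaf (left compartment):** I did not try it. Only the right pitch can seat, so I stopped once the second leaf did, and this one never left the tray.

In the last pictures the seated leaf lies along the spindle at (0.526, 0.174). Its visible length is 92.6 mm when taken at seated height, against a true 92 mm, so its height agrees with a full seat to about 2 mm. The other two leaves hang upright in the tray, everything else in the pictures looks undisturbed, and the gripper was clear. I did not measure the seated height separately after letting go.

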